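# Set the gate pegs over to the wooden rail in reverse order

### The job

The four maple pegs are wanted in mirror order for the next marble run: move them from the steel rail into the four wells of the brown wooden rail, one standing upright in each well, in reverse order. The peg that stood at the left-hand end of the steel rail (left as seen from the robot) goes into the right-hand end well of the wooden rail, the next one into the well beside it, and so on to the last at the left-hand end. Do not knock any peg over.

Things in the scene. Friction and masses are not known exactly. Their poses are not given: they have to be found in the camera images.
- peg_ball: turned pale maple peg, loose, standing in its own steel seat at the start. Origin: centre of the underside; z up the peg; yaw is meaningless (round). Foot 36 mm diameter and 10 mm thick, tapering to the shank by 14 mm up; straight shank 22 mm diameter from 14 to 68 mm above the origin (the place to grip, about 45 mm up); about 70 g. Its head is a ball 29 mm across; overall height 94 mm.
- peg_cone: turned pale maple peg, loose, standing in its own steel seat at the start. Origin: centre of the underside; z up the peg; yaw is meaningless (round). Foot 36 mm diameter and 10 mm thick, tapering to the shank by 14 mm up; straight shank 22 mm diameter from 14 to 68 mm above the origin (the place to grip, about 45 mm up); about 70 g. Its head is a cone, 32 mm across at its lower edge, pointing up; overall height 96 mm.
- peg_disc: turned pale maple peg, loose, standing in its own steel seat at the start. Origin: centre of the underside; z up the peg; yaw is meaningless (round). Foot 36 mm diameter and 10 mm thick, tapering to the shank by 14 mm up; straight shank 22 mm diameter from 14 to 68 mm above the origin (the place to grip, about 45 mm up); about 70 g. Its head is a flat disc 35 mm across and 9 mm thick; overall height 79 mm.
- peg_plain: turned pale maple peg, loose, standing in its own steel seat at the start. Origin: centre of the underside; z up the peg; yaw is meaningless (round). Foot 36 mm diameter and 10 mm thick, tapering to the shank by 14 mm up; straight shank 22 mm diameter from 14 to 68 mm above the origin (the place to grip, about 45 mm up); about 70 g. It has no head, the shank just ends flat; overall height 70 mm.
- seat_ball: fixed shallow square steel seat, 62 x 62 mm, 10 mm high, in which the ball-headed peg stands at the start; one of four alike in a row on the steel rail, which of the four places it has varies. Origin: centre of the underside; its floor is 3 mm above that; axes parallel to the steel rail's. It stays put when the peg is gone, so it still shows where that peg stood.
- seat_cone: fixed shallow square steel seat, 62 x 62 mm, 10 mm high, in which the cone-headed peg stands at the start; one of four alike in a row on the steel rail, which of the four places it has varies. Origin: centre of the underside; its floor is 3 mm above that; axes parallel to the steel rail's. It stays put when the peg is gone, so it still shows where that peg stood.
- seat_disc: fixed shallow square steel seat, 62 x 62 mm, 10 mm high, in which the disc-headed peg stands at the start; one of four alike in a row on the steel rail, which of the four places it has varies. Origin: centre of the underside; its floor is 3 mm above that; axes parallel to the steel rail's. It stays put when the peg is gone, so it still shows where that peg stood.
- seat_plain: fixed shallow square steel seat, 62 x 62 mm, 10 mm high, in which the plain peg stands at the start; one of four alike in a row on the steel rail, which of the four places it has varies. Origin: centre of the underside; its floor is 3 mm above that; axes parallel to the steel rail's. It stays put when the peg is gone, so it still shows where that peg stood.
- steel_rail: fixed bright steel rail, the starting rack: a plate 74 mm (x) by 300 mm (y), 6 mm thick with 16 mm high end stops, carrying the four seats side by side along its y axis, centred at y = +105, +35, -35 and -105 mm (70 mm apart). Origin: centre of the underside; its y axis points to the robot's left to within 10 degrees. It may be the nearer or the farther of the two rails.
- wood_rail: fixed brown wooden rail, the destination: 74 mm (x) by 285 mm (y), 12 mm high, with four open wells in a row along its y axis, centred at y = +105, +35, -35 and -105 mm. Each well is 64 mm (x) by 65 mm (y), parted by 5 mm walls, 7 mm deep: its floor is 5 mm above the origin. Origin: centre of the underside; its y axis points to the robot's left to within 10 degrees.
Things that resemble listed ones, but are neither listed nor needed, are in the scene too. What is shaped like the peg_cone but turquoise is not meant.

How it is judged:
By the outcome, as a careful person would: the job done as asked, in the order asked, and still so for the second after the job is handed in, with the robot touching nothing.
It also fails if it takes over 90 s, if anything falls off the work surface, if the arm or the gripper's body presses on something with over 40 N, if the wrist force passes 120 N, or if a joint passes its speed limit or range.

### The arm

A 7-joint arm with a two-finger parallel gripper is mounted at the origin on the work surface. World frame = base frame: x ahead of the robot, y to its left, z up, the work surface at z = 0. Lengths are in mm, angles in rad, forces in N, time in s.
With the tool pointing down it reaches from about 400 to 900 mm from the base axis. Payload 5.6 kg.
Tool frame: the origin (TCP) lies at the very end of the fingers, on their centre line; the grasp point (between the pads) lies 19 mm behind it; z points along the fingers, y is the line along which they close (so a half turn about z gives the same grasp; the last joint's range is limited). The gripper opens to 92 mm and grips with 3 to 60 N. Pads are 20 mm wide; open, the fingers measure 128 mm over their backs; the gripper's body (75 mm by 189 mm) begins 69 mm behind the grasp point.
Start: joints at [-0.043, 0.468, -0.012, 1.603, 0.006, 1.071, -0.056], TCP at [650.007, -0.044, 214.592] pointing down, gripper open.
Joint ranges: [-2.53, 2.53], [-0.31, 2.02], [-1.57, 1.55], [0.28, 2.44], [-1.29, 4.43], [0.15, 1.84], [-2.92, 2.92]. Speed limits (rad/s): [2.57, 2.57, 3.14, 3.14, 3.14, 3.14, 3.14].

### API

Orientations are given as a unit quaternion [w, x, y, z].
In Python, from workcell import ctrl gives the robot as it stands. The module is installed in compiled form; this text tells all that it offers.
- The arm moves only by the tool send_rows, never from a script. Its argument "deltas" is a list of rows, each a list of 3 entries, a list of its own where there are three numbers: the shift along the tool's x, y, z in mm, then the turn about the tool's z in rad, then the finger opening in mm, from 0 to 91.9. A call has exactly 5 rows; each row is the pose to reach, as a shift and turn from the pose commanded when the call began, along the tool's axes at that moment; what a row does not reach only later rows make up. A row lasts 1/12 s, in which the tool goes at most 41.7 mm and 7.16 degrees, less where a joint would pass 70% of its speed; a pose out of reach is approached as far as the arm can. A call with a gripper value outside its range is refused whole. The fingers move at their own pace and stop on an object; "squeeze" is the grip in N (left out, the last holds). Time passes only in rows, so rows that repeat a pose let the fingers close, or fill a call up. It gives the time, the measured TCP pose, the force, the opening and the grip force at its end, in the units of the state.
- ctrl.get_obs(): the state, without advancing time (a new reading comes with each control period).
- ctrl.read_camera(name): name is "scene" or "side" or "wrist"; returns (picture, depth): 480x640x3 uint8, red, green, blue; 480x640 float32, mm along the optical axis (not along the pixel's ray), 0 where there is no reading.
- ctrl.get_calibration(name): a dict with "mtx" (3x3 intrinsics, pixels), "camera_from_world" (4x4, takes a point from world to camera coordinates); the wrist camera has in their place "tool_from_camera" (4x4, takes a point from camera to tool coordinates, whose origin is the TCP and whose axes are the flange's). Camera axes: x right, y up, looking along -z (the intrinsics and any distortion apply to the point x, -y, -z); pixel columns grow to the right and rows downward; lengths in mm; the calibration is good to about 2 mm. A picture is of the moment at which its call begins: read the wrist's pose just before it. get_calibration takes no time and is no camera call.
- ctrl.job_done(): hands the job in; it is judged then, once.
Trained networks look in the newest picture that a camera, given by its name, has taken for a name from the list of things; names that differ only in an ending like _2 or _b are one class to them, and where a whole thing is asked for, a point or a joint stands for the part that bears it (a point fixed in the world has none). Each returns a list of dicts, best first, with "conf" (0 to 1); they miss things now and then, are a little off and sometimes report something else, mostly with a low value. They report only what shows in the picture. A call takes as long as a camera call. They do not tell look-alikes from the thing itself.
- ctrl.recognise(target, camera): "at" ([x, y, z] in mm, in the coordinates of the camera as it stood for that picture, good to about 4 mm: the middle of the surface that is visible of it).
The state is a dict: "t": time; "joints": joint angles; "joint_vel": joint speeds; "tau": joint torques, N m; "eef_pos": TCP position; "eef_rot": TCP orientation; "ft_force": force on the tool from outside, world axes, zero at the start; "torque": the same for the moment, N m; "width": opening from 0.0 (shut) to 1.0 (fully open); "finger_force": force on a finger pad.
Only numpy, scipy, OpenCV 4.12 (cv2) and the standard library are available. Lean on these libraries where they do the work, as an engineer would, in place of code of your own. Each camera call takes 0.05 s, during which the arm holds its last target. There are 200 camera calls.

## Working session

There is one attempt and no reset: what is moved stays moved. The work goes in short steps, Python scripts to look and compute and a tool call to move; the robot and the scene stay as the last step left them, time stands still between calls to the robot, and variables do not carry over. Pictures are saved under pics/ and viewed, at most 14 in all, crops included, and the job is handed in when it is done.

Besides the shell and the picture viewer there is one more tool, called after "Request:" as name(argument=value, ...) on one line, values as JSON. send_rows: Moves the arm, as the interface text tells. Its arguments: {"type":"object","properties":{"deltas":{"type":"array","items":{"type":"array"}},"squeeze":{"type":"number"}},"required":["deltas"]}

```bash
mkdir -p pics
cat > h.py <<'E'
import numpy as np, cv2
from workcell import ctrl
from scipy.spatial.transform import Rotation as R
def toolT(o):
    w,x,y,z=o["eef_rot"]; T=np.eye(4); T[:3,:3]=R.from_quat([x,y,z,w]).as_matrix(); T[:3,3]=o["eef_pos"]; return T
def w_from_c(name,o=None):
    c=ctrl.get_calibration(name)
    if name=="wrist": return toolT(o)@np.array(c["tool_from_camera"])
    return np.linalg.inv(np.array(c["camera_from_world"]))
def snap(name,fn=None):
    o=ctrl.get_obs(); im,d=ctrl.read_camera(name)
    if fn: cv2.imwrite("pics/"+fn,im[:,:,::-1])
    return im,d,w_from_c(name,o)
def rec(t,name,W):
    return [(round(r["conf"],2),np.round((W@np.r_[r["at"],1])[:3],0).tolist()) for r in ctrl.recognise(t,name)]
E
python3 - <<'E'
from h import *
print(ctrl.get_obs()["eef_rot"])
for n in ["scene","side"]:
    im,d,W=snap(n,n+"0.png"); print(n,W[:3,3],(d>0).mean(), {k:np.array(v).shape for k,v in ctrl.get_calibration(n).items()})
    for t in ["peg_ball","peg_cone","peg_disc","peg_plain","steel_rail","wood_rail"]: print(t,rec(t,n,W))
E
```

```text
[-5.79543932e-04  7.07124274e-01  7.07088721e-01 -6.82808186e-04]
scene [ 978.35192635 -515.55376442  429.208239  ] 0.9959635416666667 {'mtx': (3, 3), 'camera_from_world': (4, 4)}
peg_ball [(0.7, [652.0, -68.0, 53.0])]
peg_cone [(0.88, [658.0, -141.0, 52.0]), (0.76, [652.0, -234.0, 46.0]), (0.7, [743.0, -165.0, 43.0])]
peg_disc [(0.66, [642.0, -3.0, 56.0])]
peg_plain [(0.56, [643.0, 66.0, 40.0])]
steel_rail [(0.71, [672.0, -144.0, 8.0])]
wood_rail [(0.82, [457.0, 17.0, 5.0])]
side [ 257.29432766 -489.03240937  360.73921535] 0.9956770833333334 {'mtx': (3, 3), 'camera_from_world': (4, 4)}
peg_ball [(0.57, [639.0, -70.0, 56.0])]
peg_cone [(0.94, [636.0, -235.0, 40.0]), (0.75, [731.0, -162.0, 52.0]), (0.68, [642.0, -142.0, 53.0])]
peg_disc [(0.84, [633.0, 1.0, 49.0])]
peg_plain [(0.56, [636.0, 65.0, 40.0])]
steel_rail [(0.6, [615.0, -109.0, 0.0])]
wood_rail [(0.65, [449.0, 8.0, 2.0])]
```

```bash
python3 -c "
import cv2,numpy as np
a=cv2.imread('pics/scene0.png');b=cv2.imread('pics/side0.png')
print(a.shape)"
```

```text
(480, 640, 3)
```

View pics/scene0.png

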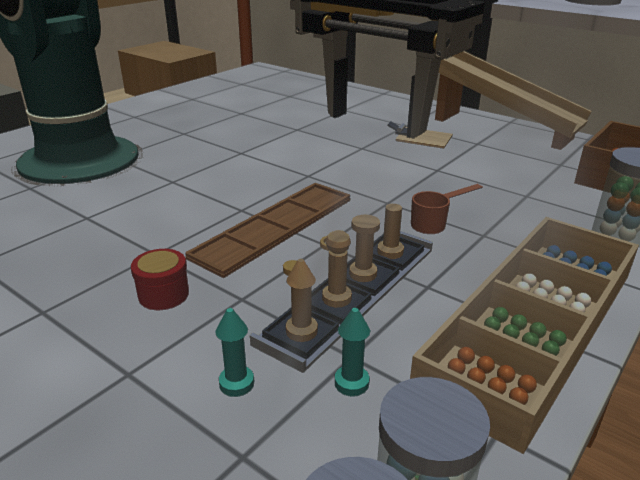

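View pics/side0.png

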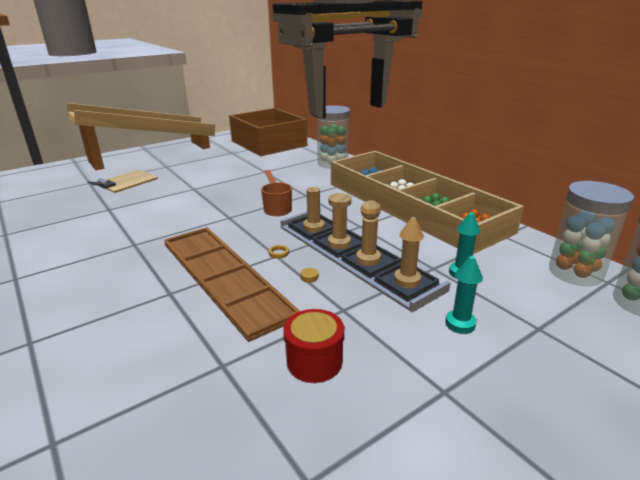

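Maple pegs from left to right as the robot sees them: plain, disc, ball, cone (side view columns 313, 340, 370, 410). The turquoise cones are decoys. The wooden rail is the nearer one. Next I fit peg axes and rail corners from the depth images.

```bash
cat >> h.py <<'E'
def cloud(name,d,W):
    K=np.array(ctrl.get_calibration(name)["mtx"]); v,u=np.mgrid[:480,:640]
    p=np.stack([(u-K[0,2])/K[0,0]*d,-(v-K[1,2])/K[1,1]*d,-d,np.ones_like(d)],-1)
    P=(p@W.T)[...,:3]; P[d<=0]=np.nan; return P
def circ(P,x,y,z0,z1,r=11,rad=25):
    from scipy.optimize import least_squares
    m=(np.abs(P[...,0]-x)<rad)&(np.abs(P[...,1]-y)<rad)&(P[...,2]>z0)&(P[...,2]<z1); q=P[m]
    if len(q)<30: return None
    f=least_squares(lambda c:np.hypot(q[:,0]-c[0],q[:,1]-c[1])-r,[x,y],loss="soft_l1"); return np.round(f.x,1),len(q)
def wood(im,P):
    hsv=cv2.cvtColor(im,cv2.COLOR_RGB2HSV)
    m=(hsv[...,0]<20)&(hsv[...,1]>90)&(P[...,0]>390)&(P[...,0]<530)&(np.abs(P[...,1]-12)<190)&(P[...,2]>8)&(P[...,2]<17)
    q=P[m][:,:2].astype(np.float32); return cv2.minAreaRect(q),len(q)
E
python3 - <<'E'
from h import *
for n in ["scene","side","wrist"]:
    im,d,W=snap(n,n+"1.png"); P=cloud(n,d,W); print(n,"wood",wood(im,P))
    g=P[(np.abs(P[...,0]-560)<30)&(np.abs(P[...,1]+60)<100)]
    print("table z",np.nanmedian(g[:,2]) if len(g) else None)
    for x,y in [(640,66),(640,-2),(645,-69),(648,-141)]: print(circ(P,x,y,32,68))
E
```

```text
scene wood (((459.33270263671875, -0.0855865478515625), (76.130615234375, 356.00421142578125), 0.6628161072731018), 1518)
table z -0.11476667974471866
(array([638. ,  73.3]), 387)
(array([639.6,   5.4]), 428)
(array([644.8, -57.9]), 476)
(array([ 651.1, -131.7]), 534)
side wood (((458.04254150390625, 0.4778594970703125), (73.88973236083984, 356.1954345703125), 0.35376179218292236), 1782)
table z 0.7867409236392007
(array([639.2,  73. ]), 266)
(array([640.7,   5.2]), 314)
(array([645.8, -58.1]), 343)
(array([ 651.9, -132.1]), 392)
wrist wood (((459.70489501953125, 38.89356994628906), (74.49103546142578, 283.3625183105469), 0.2816329002380371), 5357)
table z 0.1259408239461095
None
(array([640.4,   6.8]), 44)
(array([646.3, -37.1]), 308)
(array([ 651.8, -130.4]), 403)
```

View pics/wrist1.png

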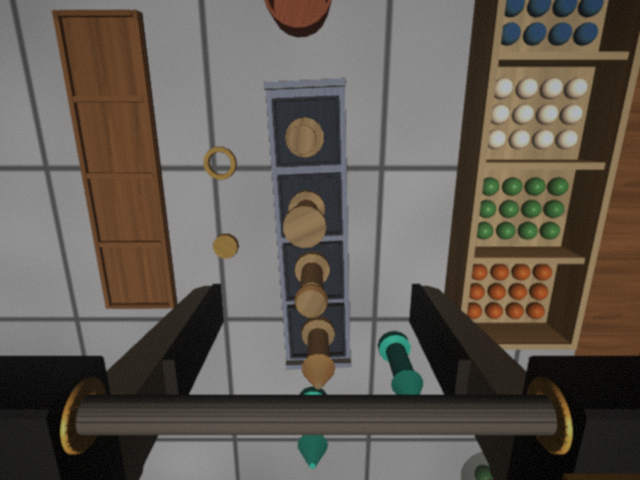

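Wrist view: wooden rail at columns 55–175, with its far end at the left. The pegs stand in the steel rail at columns 300–320, and the tin is out of view. Wells are at x≈460, y≈144, 74, 4, -66. Tool x is world y, tool y is world x. Starting with the plain peg.

Request:
send_rows(deltas=[[[25,-4,15],0,91.9],[[50,-8,35],0,91.9],[[73,-11,60],0,91.9],[[73,-11,80],0,91.9],[[73,-11,80],0,91.9]], squeeze=20)

```text
t: 1.27
eef_pos: [635.7, 74.7, 130.3]
eef_rot: [-0.003, 0.706, 0.708, -0.003]
ft_force: [-1.1, -0.6, -0.6]
width: 0.997
finger_force: 0.0
```

```bash
cat > st.py <<'E'
from h import *
o=ctrl.get_obs(); print(round(o["t"],2),np.round(o["eef_pos"],1),np.round(o["eef_rot"],4),round(o["width"]*91.9,1),np.round(o["finger_force"],1),np.round(o["ft_force"],1))
E
python3 st.py
```

```text
1.27 [635.7  74.7 130.3] [-0.0025  0.7059  0.7083 -0.0029] 91.6 0.0 [-1.1 -0.6 -0.6]
```

Request:
send_rows(deltas=[[[-1,3,20],0,91.9],[[-1,3,45],0,91.9],[[-1,3,70],0,91.9],[[-1,3,95],0,91.9],[[-1,3,95],0,91.9]])

```text
t: 1.68
eef_pos: [639.3, 70.0, 35.9]
eef_rot: [-0.002, 0.708, 0.706, -0.003]
ft_force: [-0.9, -0.7, -0.9]
width: 1.008
finger_force: 0.0
```

Request:
send_rows(deltas=[[[3,0,0],0,91.9],[[3,0,0],0,50],[[3,0,0],0,15],[[3,0,0],0,15],[[3,0,0],0,15]])

```text
t: 2.1
eef_pos: [643.0, 75.0, 41.1]
eef_rot: [0.001, 0.707, 0.707, 0.001]
ft_force: [-0.4, 0.4, -0.9]
width: 0.736
finger_force: 0.0
```

Request:
send_rows(deltas=[[[0,0,0],0,15],[[0,0,0],0,15],[[0,0,0],0,15],[[0,0,0],0,15],[[0,0,0],0,15]])

```text
t: 2.52
eef_pos: [642.0, 74.9, 39.6]
eef_rot: [-0.0, 0.707, 0.707, -0.0]
ft_force: [0.8, -0.3, 0.5]
width: 0.368
finger_force: 0.0
```

Dead reckoning of commands is exact once the arm settles; the earlier readings were taken in transit. Correcting while the fingers close.

Request:
send_rows(deltas=[[[-1,-3,4],0,28],[[-1,-3,4],0,15],[[-1,-3,4],0,15],[[-1,-3,4],0,15],[[-1,-3,4],0,15]])

```text
t: 2.93
eef_pos: [638.9, 74.0, 35.4]
eef_rot: [-0.0, 0.707, 0.707, -0.0]
ft_force: [0.6, -0.3, -1.0]
width: 0.23
finger_force: 20.0
```

Request:
send_rows(deltas=[[[0,0,-20],0,15],[[0,0,-45],0,15],[[0,0,-70],0,15],[[0,-12,-90],0,15],[[0,-30,-90],0,15]])

```text
t: 3.35
eef_pos: [612.8, 74.3, 130.2]
eef_rot: [0.003, 0.707, 0.707, 0.004]
ft_force: [0.7, -0.4, -0.5]
width: 0.231
finger_force: 20.0
```

Request:
send_rows(deltas=[[[-15,-25,0],0,15],[[-40,-52,0],0,15],[[-65,-79,0],0,15],[[-90,-106,0],0,15],[[-115,-130,0],0,15]])

```text
t: 3.77
eef_pos: [477.2, -41.9, 125.7]
eef_rot: [-0.0, 0.707, 0.707, -0.0]
ft_force: [-0.2, -0.8, -0.5]
width: 0.23
finger_force: 20.0
```

Request:
send_rows(deltas=[[[-20,-15,0],0,15],[[-25,-19,0],0,15],[[-25,-19,0],0,15],[[-25,-19,20],0,15],[[-25,-19,40],0,15]])

```text
t: 4.18
eef_pos: [462.7, -65.0, 86.4]
eef_rot: [0.002, 0.707, 0.707, 0.002]
ft_force: [0.0, -0.1, -2.1]
width: 0.226
finger_force: 20.0
```

Run:
```python
from h import *
im,d,W=snap("side","side2.png"); P=cloud("side",d,W); print(circ(P,460,-66,60,90))
im,d,W=snap("wrist","wrist2.png"); P=cloud("wrist",d,W); print(wood(im,P))
```

```text
(array([460.6, -69.7]), 650)
(((459.588134765625, -37.480377197265625), (73.3796157836914, 249.1657257080078), 0.31981801986694336), 6545)
```

View pics/side2.png

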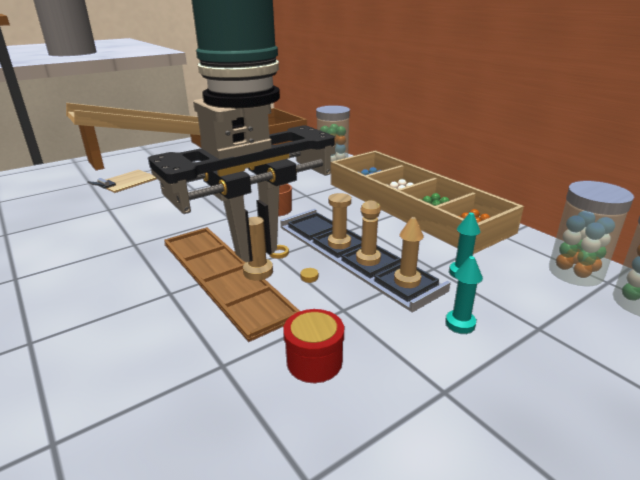

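The peg hangs over the rail at pixel (258,268). I'll overlay the predicted well outlines to settle where the rail lies.

```bash
cat >> h.py <<'E'
def draw(im,name,W,cx,cy,yaw,fn):
    K=np.array(ctrl.get_calibration(name)["mtx"]); C=np.linalg.inv(W); im=im[:,:,::-1].copy()
    c,s=np.cos(yaw),np.sin(yaw)
    for hx,y0,hy in [(37,0,142.5)]+[(32,y,32.5) for y in (105,35,-35,-105)]:
        q=np.array([[a*hx,y0+b*hy] for a,b in((1,1),(1,-1),(-1,-1),(-1,1))])@np.array([[c,s],[-s,c]])+[cx,cy]
        p=np.c_[q,np.full(4,12.),np.ones(4)]@C.T; uv=np.c_[K[0,2]+K[0,0]*p[:,0]/-p[:,2],K[1,2]+K[1,1]*p[:,1]/p[:,2]]
        cv2.polylines(im,[np.int32(uv.round())],True,(0,255,0),1)
    cv2.imwrite("pics/"+fn,im)
E
python3 - <<'E'
from h import *
im=cv2.imread("pics/side0.png")[:,:,::-1]; draw(im,"side",w_from_c("side"),459.6,38.9,0,"d1.png")
im,d,W=snap("side"); P=cloud("side",d,W)
for v,u in [(240,167),(232,208),(328,250),(308,297)]: print((u,v),P[v,u])
E
```

```text
(167, 240) [424.9706972  171.78987526  11.85031967]
(208, 232) [490.04809594 162.55625454   9.57794201]
(250, 328) [433.80443066 -90.45058214   5.41257247]
(297, 308) [504.44908967 -84.11469242  -0.7258595 ]
```

View pics/d1.png

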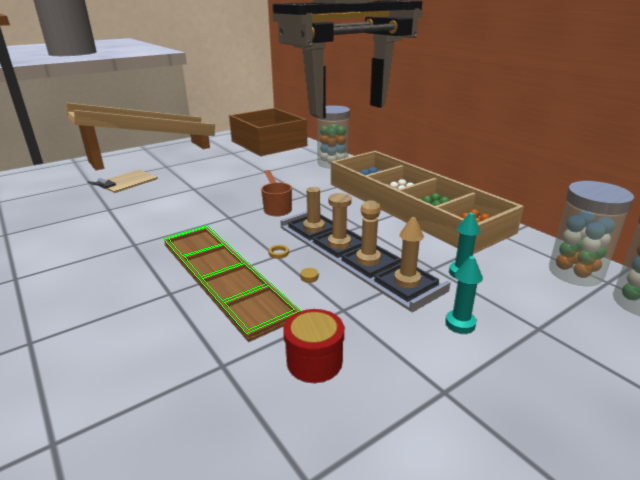

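The overlay fits the rail to within a few mm, so the wells are confirmed. Lowering and releasing.

Request:
send_rows(deltas=[[[-1,0,15],0,15],[[-1,0,30],0,15],[[-1,0,42],0,15],[[-1,0,50],0,15],[[-1,0,53],0,15]])

```text
t: 4.75
eef_pos: [460.5, -66.4, 32.3]
eef_rot: [-0.0, 0.707, 0.707, 0.0]
ft_force: [-0.5, -0.8, -1.0]
width: 0.23
finger_force: 20.0
```

Request:
send_rows(deltas=[[[0,0,0],0,15],[[0,0,0],0,15],[[0,0,0],0,30],[[0,0,0],0,50],[[0,0,0],0,70]])

```text
t: 5.17
eef_pos: [460.6, -67.1, 33.2]
eef_rot: [0.001, 0.707, 0.707, 0.0]
ft_force: [0.0, 0.4, -1.2]
width: 0.429
finger_force: 0.0
```

Request:
send_rows(deltas=[[[0,0,0],0,70],[[0,0,0],0,91],[[0,0,-20],0,91],[[0,0,-50],0,91],[[0,0,-80],0,91]])

```text
t: 5.58
eef_pos: [459.0, -67.0, 112.9]
eef_rot: [-0.001, 0.707, 0.707, -0.001]
ft_force: [2.0, 0.2, -0.5]
width: 0.788
finger_force: 0.0
```

Run:
```python
from h import *
im,d,W=snap("side"); P=cloud("side",d,W); print(circ(P,460,-69,35,50),circ(P,460,-69,55,70)); print([circ(P,x,y,32,68) for x,y in [(640,5),(645,-58),(651,-132)]])
```

```text
(array([460.7, -67.4]), 184) (array([460.9, -67.2]), 198)
[(array([640.7,   5.3]), 317), (array([645.8, -58.1]), 340), (array([ 651.9, -131.9]), 397)]
```

Request:
send_rows(deltas=[[[10,25,-10],0,91],[[22,55,-20],0,91],[[34,85,-20],0,91],[[46,115,-20],0,91],[[58,145,-20],0,91]])

```text
t: 6.05
eef_pos: [606.4, -8.5, 132.9]
eef_rot: [0.0, 0.707, 0.707, 0.0]
ft_force: [0.6, 0.3, -0.2]
width: 0.993
finger_force: 0.0
```

Request:
send_rows(deltas=[[[8,20,0],0,91],[[14,35,0],0,91],[[14,35,0],0,91],[[14,35,15],0,91],[[14,35,35],0,91]])

```text
t: 6.47
eef_pos: [640.9, 4.7, 98.6]
eef_rot: [0.001, 0.707, 0.707, 0.001]
ft_force: [0.4, -0.8, -0.2]
width: 0.988
finger_force: 0.0
```

Request:
send_rows(deltas=[[[0,0,20],0,91],[[0,0,40],0,91],[[0,0,55],0,91],[[0,0,62],0,91],[[0,0,62],0,60]])

```text
t: 6.88
eef_pos: [638.0, 4.4, 33.8]
eef_rot: [-0.001, 0.707, 0.707, -0.002]
ft_force: [-0.6, -0.1, -0.1]
width: 0.937
finger_force: 0.0
```

Request:
send_rows(deltas=[[[0,0,0],0,15],[[0,0,0],0,15],[[0,0,0],0,15],[[0,0,0],0,15],[[0,0,0],0,15]])

```text
t: 7.3
eef_pos: [640.5, 4.9, 36.4]
eef_rot: [0.0, 0.707, 0.707, 0.0]
ft_force: [-0.5, -0.3, 0.5]
width: 0.575
finger_force: 0.0
```

Request:
send_rows(deltas=[[[0,0,0],0,15],[[0,0,0],0,15],[[0,0,0],0,15],[[0,0,0],0,15],[[0,0,0],0,15]])

```text
t: 7.72
eef_pos: [640.1, 4.9, 35.7]
eef_rot: [0.0, 0.707, 0.707, 0.0]
ft_force: [0.6, -0.2, 0.4]
width: 0.361
finger_force: 20.0
```

Request:
send_rows(deltas=[[[0,0,0],0,15],[[0,0,0],0,15],[[0,0,0],0,15],[[0,0,0],0,15],[[0,0,0],0,15]])

```text
t: 8.13
eef_pos: [640.2, 5.0, 35.7]
eef_rot: [0.0, 0.707, 0.707, 0.0]
ft_force: [0.8, 0.3, 1.7]
width: 0.36
finger_force: 20.0
```

Run:
```python
from h import *
o=ctrl.get_obs();print(o["width"],o["finger_force"])
im,d,W=snap("side"); P=cloud("side",d,W)
im2,_,_=snap("scene")
print([circ(P,x,y,32,68) for x,y in [(640,5),(645,-58),(651,-132)]])
a=cv2.resize(im[130:330,230:480],(500,400));b=cv2.resize(im2[120:320,280:430],(300,400))
cv2.imwrite("pics/g2.png",np.hstack([a,b])[:,:,::-1])
```

```text
0.36020910963718505 20.0001060962677
[(array([644.5,   1.7]), 524), (array([645.8, -58. ]), 345), (array([ 651.9, -131.9]), 396)]
```

View pics/g2.png

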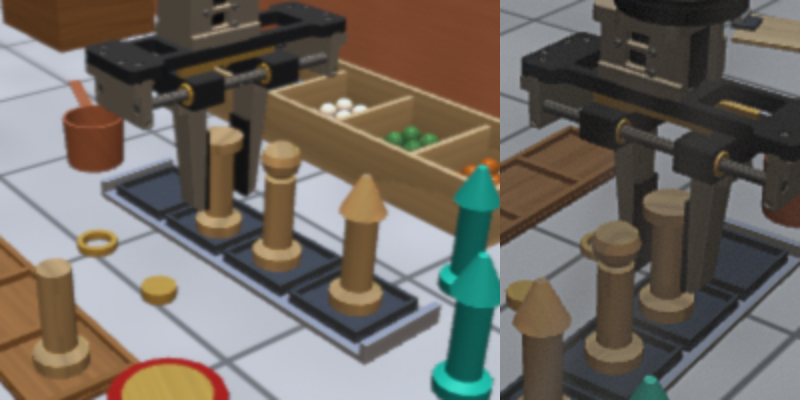

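The disc peg stands upright, but the opening is 33 mm, so the long pads are clamping its disc head rather than the shank. Reopening, going 8 mm lower, and regripping.

Request:
send_rows(deltas=[[[0,0,0],0,50],[[0,0,0],0,60],[[0,0,0],0,60],[[0,0,4],0,60],[[0,0,8],0,60]])

```text
t: 8.65
eef_pos: [640.0, 4.9, 27.4]
eef_rot: [0.0, 0.707, 0.707, 0.0]
ft_force: [0.0, 0.3, 0.2]
width: 0.654
finger_force: 0.0
```

Request:
send_rows(deltas=[[[0,0,0],0,50],[[0,0,0],0,15],[[0,0,0],0,15],[[0,0,0],0,15],[[0,0,0],0,15]])

```text
t: 9.07
eef_pos: [640.1, 5.0, 27.7]
eef_rot: [0.0, 0.707, 0.707, 0.0]
ft_force: [-0.2, 0.2, -0.1]
width: 0.364
finger_force: 20.0
```

Request:
send_rows(deltas=[[[0,0,0],0,15],[[0,0,0],0,15],[[0,0,0],0,15],[[0,0,0],0,15],[[0,0,0],0,15]])

```text
t: 9.48
eef_pos: [640.1, 5.0, 27.6]
eef_rot: [0.0, 0.707, 0.707, 0.0]
ft_force: [0.8, -0.1, -0.8]
width: 0.36
finger_force: 20.0
```

Run:
```python
from h import *
im,d,W=snap("side"); im2,d2,W2=snap("scene"); P=cloud("scene",d2,W2)
m=(np.hypot(P[...,0]-641,P[...,1]-5)<22)
for z in range(10,100,6):
    q=P[m&(abs(P[...,2]-z)<3)]; print(z,len(q),np.round([q[:,1].min(),q[:,0].min(),q[:,0].max()],0) if len(q) else '')
a=cv2.resize(im[170:270,290:390],(400,400),interpolation=3);b=cv2.resize(im2[180:290,310:420],(400,400),interpolation=3)
cv2.imwrite("pics/g3.png",np.clip(np.hstack([a,b])[:,:,::-1]*1.5,0,255))
```

```text
10 173 [-13. 620. 663.]
16 130 [-14. 623. 658.]
22 145 [-13. 623. 655.]
28 91 [ -8. 621. 661.]
34 110 [ -7. 621. 661.]
40 106 [ -7. 621. 661.]
46 103 [ -7. 622. 662.]
52 95 [ -7. 621. 661.]
58 102 [ -7. 622. 661.]
64 104 [ -7. 621. 660.]
70 100 [ -7. 622. 660.]
76 46 [-11. 622. 660.]
82 110 [-14. 622. 659.]
88 347 [-13. 620. 660.]
94 8 [ -5. 619. 660.][ WARN:0@2.107] global loadsave.cpp:1063 imwrite_ Unsupported depth image for selected encoder is fallbacked to CV_8U.
```

View pics/g3.png

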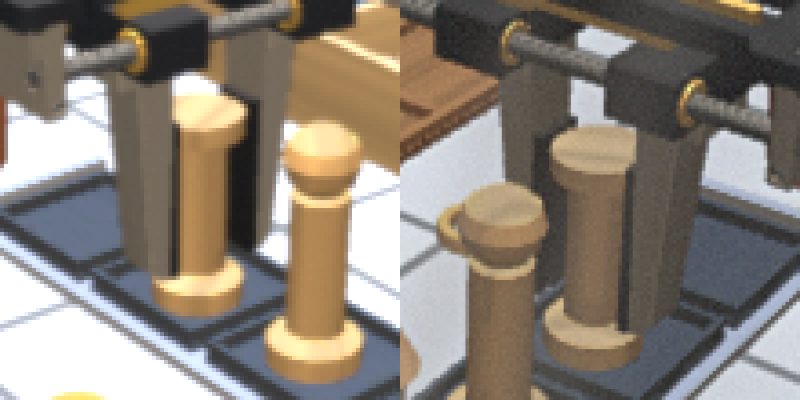

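The pads are about 60 mm long, so any headed peg is clamped by its head and hangs from it. That is stable as long as I move gently. I'll regrip higher so the head sits mid-pad, with more squeeze.

Request:
send_rows(deltas=[[[0,0,0],0,50],[[0,0,0],0,50],[[0,0,-10],0,50],[[0,0,-20],0,50],[[0,0,-27],0,50]], squeeze=30)

```text
t: 10.0
eef_pos: [640.7, 5.0, 56.3]
eef_rot: [0.001, 0.707, 0.707, 0.001]
ft_force: [0.4, 0.5, 0.5]
width: 0.543
finger_force: 0.0
```

Request:
send_rows(deltas=[[[0,0,0],0,50],[[0,0,0],0,15],[[0,0,0],0,15],[[0,0,0],0,15],[[0,0,0],0,15]])

```text
t: 10.42
eef_pos: [639.8, 5.0, 54.4]
eef_rot: [-0.0, 0.707, 0.707, -0.0]
ft_force: [-0.5, -1.4, 1.2]
width: 0.357
finger_force: 30.0
```

Request:
send_rows(deltas=[[[0,0,0],0,15],[[0,0,0],0,15],[[0,0,-3],0,15],[[0,0,-8],0,15],[[0,0,-15],0,15]])

```text
t: 10.83
eef_pos: [639.5, 4.9, 69.4]
eef_rot: [-0.0, 0.707, 0.707, -0.001]
ft_force: [-0.6, -1.0, -0.2]
width: 0.362
finger_force: 30.0
```

Run:
```python
from h import *
o=ctrl.get_obs();print(np.round(o["eef_pos"],1),o["width"],o["finger_force"])
im,d,W=snap("side")
cv2.imwrite("pics/g4.png",np.clip(cv2.resize(im[170:270,290:390],(400,400),interpolation=3)[:,:,::-1]*1.4,0,255).astype(np.uint8))
```

```text
[639.5   4.9  69.4] 0.361538069363531 29.999883770942688
```

View pics/g4.png

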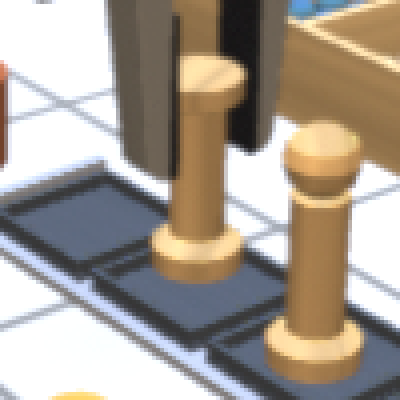

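Lifted 15 mm and hanging upright. On to the well at (460, 2).

Request:
send_rows(deltas=[[[0,0,-10],0,15],[[0,-3,-22],0,15],[[0,-10,-32],0,15],[[0,-22,-40],0,15],[[0,-38,-40],0,15]])

```text
t: 11.3
eef_pos: [603.3, 5.0, 112.6]
eef_rot: [0.002, 0.707, 0.707, 0.002]
ft_force: [0.0, -1.0, -0.9]
width: 0.359
finger_force: 30.0
```

Request:
send_rows(deltas=[[[0,-20,0],0,15],[[-1,-42,0],0,15],[[-2,-64,0],0,15],[[-3,-86,0],0,15],[[-3,-106,0],0,15]])

```text
t: 11.72
eef_pos: [494.4, 1.7, 110.7]
eef_rot: [0.0, 0.707, 0.707, 0.0]
ft_force: [-0.3, 0.1, -1.1]
width: 0.357
finger_force: 30.0
```

Request:
send_rows(deltas=[[[0,-15,0],0,15],[[0,-26,0],0,15],[[0,-33,0],0,15],[[0,-36,8],0,15],[[0,-36,18],0,15]])

```text
t: 12.13
eef_pos: [460.8, 2.0, 92.0]
eef_rot: [0.001, 0.707, 0.707, 0.001]
ft_force: [0.1, -0.3, -0.3]
width: 0.362
finger_force: 30.0
```

Request:
send_rows(deltas=[[[0,0,12],0,15],[[0,0,22],0,15],[[0,0,30],0,15],[[0,0,30],0,15],[[0,0,30],0,15]])

```text
t: 12.55
eef_pos: [459.8, 2.0, 60.7]
eef_rot: [-0.001, 0.707, 0.707, -0.001]
ft_force: [0.5, -0.2, -0.0]
width: 0.359
finger_force: 30.0
```

```bash
python3 st.py
python3 - <<'E'
from h import *
im,d,W=snap("side")
cv2.imwrite("pics/g5.png",np.clip(cv2.resize(im[180:350,150:350],(600,510),interpolation=3)[:,:,::-1]*1.2,0,255).astype(np.uint8))
E
```

```text
12.55 [459.8   2.   60.7] [-5.000e-04  7.071e-01  7.071e-01 -6.000e-04] 33.0 30.0 [ 0.5 -0.2 -0. ]
```

View pics/g5.png

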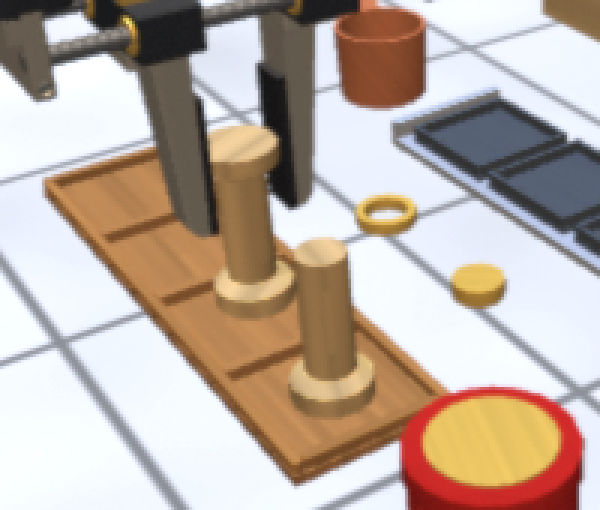

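Request:
send_rows(deltas=[[[0,0,4],0,15],[[0,0,7],0,15],[[0,0,9],0,15],[[0,0,9],0,15],[[0,0,9],0,15]])

```text
t: 13.02
eef_pos: [460.0, 2.0, 52.6]
eef_rot: [-0.0, 0.707, 0.707, -0.0]
ft_force: [0.2, 0.8, -0.8]
width: 0.363
finger_force: 30.0
```

Request:
send_rows(deltas=[[[0,0,0],0,36],[[0,0,0],0,50],[[0,0,0],0,70],[[0,0,0],0,70],[[0,0,0],0,70]])

```text
t: 13.43
eef_pos: [460.1, 2.0, 52.7]
eef_rot: [0.0, 0.707, 0.707, 0.0]
ft_force: [0.0, -0.4, -0.4]
width: 0.662
finger_force: 0.0
```

Request:
send_rows(deltas=[[[0,0,-20],0,80],[[0,0,-45],0,91],[[0,0,-70],0,91],[[0,10,-81],0,91],[[-5,25,-81],0,91]])

```text
t: 13.85
eef_pos: [486.3, -2.2, 136.6]
eef_rot: [0.001, 0.707, 0.708, 0.002]
ft_force: [1.1, 0.0, 0.4]
width: 0.986
finger_force: 0.0
```

Run:
```python
from h import *
im,d,W=snap("side"); P=cloud("side",d,W); print(circ(P,460,-67,30,45),circ(P,460,-67,55,70)); print(circ(P,460,2,25,40),circ(P,460,2,50,68)); print([circ(P,x,y,32,68) for x,y in [(645,-58),(651,-132)]])
```

```text
(array([460.7, -67.2]), 183) (array([460.8, -67.1]), 193)
(array([461.1,   2.6]), 161) (array([461.1,   2.3]), 199)
[(array([645.8, -58. ]), 340), (array([ 651.9, -132.1]), 402)]
```

Request:
send_rows(deltas=[[[-10,30,0],0,91],[[-22,62,0],0,91],[[-34,94,0],0,91],[[-45,126,0],0,91],[[-52,150,0],0,91]])

```text
t: 14.32
eef_pos: [636.8, -56.6, 133.1]
eef_rot: [0.0, 0.708, 0.707, -0.0]
ft_force: [0.7, -0.5, 0.4]
width: 0.988
finger_force: 0.0
```

Request:
send_rows(deltas=[[[-3,10,0],0,91],[[-3,10.5,0],0,91],[[-3,10.5,15],0,91],[[-3,10.5,40],0,80],[[-3,10.5,60],0,60]])

```text
t: 14.73
eef_pos: [644.2, -57.5, 72.6]
eef_rot: [-0.0, 0.707, 0.707, -0.0]
ft_force: [-0.5, -0.2, 0.3]
width: 0.865
finger_force: 0.0
```

Request:
send_rows(deltas=[[[0,0,10],0,50],[[0,0,15],0,50],[[0,0,15],0,40],[[0,0,15],0,15],[[0,0,15],0,15]])

```text
t: 15.15
eef_pos: [646.3, -58.0, 59.9]
eef_rot: [0.001, 0.707, 0.707, 0.001]
ft_force: [0.6, -0.1, -0.3]
width: 0.505
finger_force: 0.0
```

Request:
send_rows(deltas=[[[0,0,0],0,15],[[0,0,0],0,15],[[0,0,0],0,15],[[0,0,0],0,15],[[0,0,0],0,15]])

```text
t: 15.57
eef_pos: [645.9, -58.1, 59.4]
eef_rot: [0.0, 0.707, 0.707, 0.0]
ft_force: [-1.6, 0.0, 5.0]
width: 0.284
finger_force: 30.0
```

Request:
send_rows(deltas=[[[0,0,-4],0,15],[[0,0,-14],0,15],[[0,0,-29],0,15],[[0,0,-45],0,15],[[0,0,-60],0,15]])

```text
t: 15.98
eef_pos: [645.4, -58.0, 119.7]
eef_rot: [-0.0, 0.707, 0.707, -0.0]
ft_force: [-0.1, -0.5, -0.8]
width: 0.282
finger_force: 30.0
```

Request:
send_rows(deltas=[[[2,-2,-12],0,15],[[8,-8,-22],0,15],[[20,-20,-28],0,15],[[35,-36,-30],0,15],[[50,-54,-30],0,15]])

```text
t: 16.4
eef_pos: [590.9, -7.2, 149.4]
eef_rot: [0.0, 0.707, 0.707, 0.0]
ft_force: [-0.4, -0.0, -0.4]
width: 0.286
finger_force: 30.0
```

Request:
send_rows(deltas=[[[15,-20,0],0,15],[[30,-42,0],0,15],[[45,-64,0],0,15],[[59,-84,0],0,15],[[69,-102,0],0,15]])

```text
t: 16.82
eef_pos: [487.1, 62.7, 148.7]
eef_rot: [-0.0, 0.706, 0.708, -0.0]
ft_force: [0.0, 0.4, -0.5]
width: 0.283
finger_force: 30.0
```

Request:
send_rows(deltas=[[[6,-14,0],0,15],[[10,-23,0],0,15],[[11,-28,0],0,15],[[11,-29.5,10],0,15],[[11,-29.5,25],0,15]])

```text
t: 17.23
eef_pos: [461.4, 71.9, 124.2]
eef_rot: [0.001, 0.707, 0.707, 0.002]
ft_force: [0.0, -0.3, -1.9]
width: 0.283
finger_force: 30.0
```

Request:
send_rows(deltas=[[[0,0,20],0,15],[[0,0,40],0,15],[[0,0,52],0,15],[[0,0,57],0,15],[[0,0,57],0,15]])

```text
t: 17.65
eef_pos: [459.5, 71.3, 65.0]
eef_rot: [-0.001, 0.707, 0.707, -0.001]
ft_force: [0.2, 0.4, -0.4]
width: 0.279
finger_force: 30.0
```

```bash
python3 st.py
python3 - <<'E'
from h import *
im,d,W=snap("side"); P=cloud("side",d,W); print(circ(P,460,72,36,46),circ(P,460,72,50,62))
cv2.imwrite("pics/g6.png",np.clip(cv2.resize(im[180:350,150:350],(600,510),interpolation=3)[:,:,::-1]*1.2,0,255).astype(np.uint8))
E
```

```text
17.65 [459.5  71.3  65. ] [-7.000e-04  7.075e-01  7.067e-01 -1.200e-03] 25.6 30.0 [ 0.2  0.4 -0.4]
(array([459.6,  71.3]), 87) (array([459.5,  71.5]), 110)
```

View pics/g6.png

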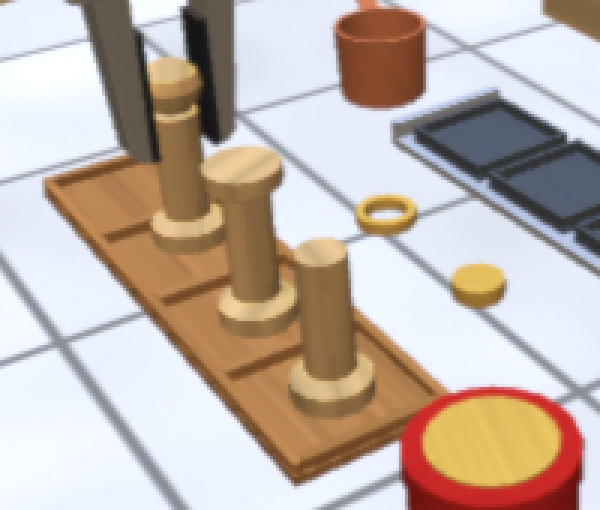

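Ball peg hangs upright over the third well, and the two placed pegs are standing well inside theirs. Lowering and releasing.

Request:
send_rows(deltas=[[[0,0,5],0,15],[[0,0,9],0,15],[[0,0,11],0,15],[[0,0,11.5],0,15],[[0,0,11.5],0,15]])

```text
t: 18.12
eef_pos: [460.2, 72.0, 55.3]
eef_rot: [0.0, 0.707, 0.707, 0.0]
ft_force: [0.1, 0.7, -0.4]
width: 0.282
finger_force: 30.0
```

Request:
send_rows(deltas=[[[0,0,0],0,15],[[0,0,0],0,40],[[0,0,0],0,70],[[0,0,0],0,70],[[0,0,0],0,70]])

```text
t: 18.53
eef_pos: [460.1, 72.0, 55.2]
eef_rot: [0.0, 0.707, 0.707, 0.0]
ft_force: [-1.0, -0.1, 0.2]
width: 0.551
finger_force: 0.0
```

Request:
send_rows(deltas=[[[0,0,-20],0,80],[[0,0,-45],0,91],[[0,0,-70],0,91],[[-5,10,-85],0,91],[[-15,25,-85],0,91]])

```text
t: 18.95
eef_pos: [486.5, 58.4, 143.5]
eef_rot: [0.001, 0.706, 0.708, 0.002]
ft_force: [0.7, 1.3, -0.8]
width: 0.914
finger_force: 0.0
```

Run:
```python
from h import *
im,d,W=snap("side"); P=cloud("side",d,W); print(circ(P,460,72,25,40),circ(P,460,72,50,66)); print([circ(P,x,y,32,68) for x,y in [(460,2),(460,-67),(651,-132)]])
```

```text
(array([460.3,  72. ]), 142) (array([460.2,  72.2]), 152)
[(array([461.1,   2.5]), 395), (array([460.8, -67.2]), 453), (array([ 651.9, -131.9]), 400)]
```

Request:
send_rows(deltas=[[[-20,20,0],0,91],[[-48,44,0],0,91],[[-76,68,0],0,80],[[-104,92,0],0,70],[[-132,116,0],0,65]])

```text
t: 19.42
eef_pos: [601.4, -76.2, 139.6]
eef_rot: [-0.0, 0.707, 0.707, -0.0]
ft_force: [0.8, 0.1, 1.1]
width: 0.792
finger_force: 0.0
```

Request:
send_rows(deltas=[[[-25,22,0],0,65],[[-45,40,0],0,65],[[-57,50.5,0],0,65],[[-57,50.5,0],0,65],[[-57,50.5,15],0,65]])

```text
t: 19.83
eef_pos: [653.0, -133.0, 126.7]
eef_rot: [0.002, 0.708, 0.706, 0.001]
ft_force: [0.2, 0.6, -0.4]
width: 0.709
finger_force: 0.0
```

Request:
send_rows(deltas=[[[0,0,25],0,65],[[0,0,50],0,60],[[0,0,68],0,50],[[0,0,70],0,50],[[0,0,70],0,50]])

```text
t: 20.25
eef_pos: [650.0, -130.7, 53.7]
eef_rot: [-0.002, 0.707, 0.707, -0.001]
ft_force: [0.1, -0.7, 0.2]
width: 0.546
finger_force: 0.0
```

Request:
send_rows(deltas=[[[0,0,0],0,40],[[0,0,0],0,15],[[0,0,0],0,15],[[0,0,0],0,15],[[0,0,0],0,15]])

```text
t: 20.67
eef_pos: [652.4, -132.1, 56.6]
eef_rot: [0.001, 0.707, 0.707, 0.001]
ft_force: [-0.6, 1.1, 5.7]
width: 0.3
finger_force: 30.0
```

Request:
send_rows(deltas=[[[0,0,0],0,15],[[0,0,0],0,15],[[0,0,-3],0,15],[[0,0,-9],0,15],[[0,0,-15],0,15]])

```text
t: 21.08
eef_pos: [651.1, -132.0, 70.1]
eef_rot: [-0.0, 0.707, 0.707, -0.0]
ft_force: [0.5, -0.9, -0.7]
width: 0.3
finger_force: 30.0
```

```bash
python3 st.py
python3 - <<'E'
from h import *
im,d,W=snap("side"); P=cloud("side",d,W); print(circ(P,651,-132,45,52,rad=18))
cv2.imwrite("pics/g7.png",np.clip(cv2.resize(im[180:320,330:500],(510,420),interpolation=3)[:,:,::-1]*1.2,0,255).astype(np.uint8))
E
```

```text
21.08 [ 651.1 -132.    70.1] [-4.000e-04  7.071e-01  7.071e-01 -3.000e-04] 27.6 30.0 [ 0.5 -0.9 -0.7]
(array([ 650.6, -132.2]), 73)
```

View pics/g7.png

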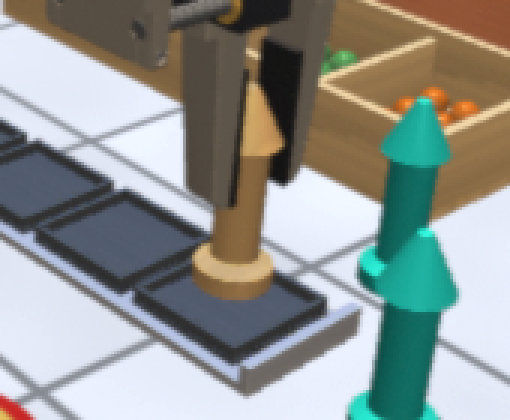

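Cone peg lifted 15 mm and hanging upright. Carrying it high to the left-hand end well.

Request:
send_rows(deltas=[[[0,0,-15],0,15],[[0,0,-35],0,15],[[3,-2,-58],0,15],[[10,-6,-78],0,15],[[22,-15,-90],0,15]])

```text
t: 21.55
eef_pos: [638.0, -111.6, 162.8]
eef_rot: [0.002, 0.708, 0.706, 0.001]
ft_force: [-0.5, 0.2, -0.1]
width: 0.302
finger_force: 30.0
```

Request:
send_rows(deltas=[[[20,-13,-3],0,15],[[42,-28,-3],0,15],[[66,-44,-3],0,15],[[90,-61,-3],0,15],[[114,-78,-3],0,15]])

```text
t: 21.97
eef_pos: [557.7, 4.9, 163.4]
eef_rot: [0.0, 0.707, 0.707, 0.0]
ft_force: [0.4, -0.6, -1.3]
width: 0.301
finger_force: 30.0
```

Request:
send_rows(deltas=[[[24,-17,0],0,15],[[48,-34,0],0,15],[[72,-51,0],0,15],[[94,-67,0],0,15],[[112,-81,0],0,15]])

```text
t: 22.38
eef_pos: [476.3, 117.7, 163.5]
eef_rot: [-0.0, 0.707, 0.708, 0.0]
ft_force: [0.4, 0.1, -1.0]
width: 0.3
finger_force: 30.0
```

Request:
send_rows(deltas=[[[14,-10,0],0,15],[[22,-15,0],0,15],[[26,-17.5,0],0,15],[[26,-17.5,12],0,15],[[26,-17.5,30],0,15]])

```text
t: 22.8
eef_pos: [462.1, 142.0, 134.4]
eef_rot: [0.001, 0.707, 0.707, 0.002]
ft_force: [-0.0, -0.3, -0.4]
width: 0.301
finger_force: 30.0
```

Request:
send_rows(deltas=[[[0,0,22],0,15],[[0,0,44],0,15],[[0,0,62],0,15],[[0,0,70],0,15],[[0,0,70],0,15]])

```text
t: 23.22
eef_pos: [459.4, 140.8, 61.5]
eef_rot: [-0.001, 0.708, 0.707, -0.002]
ft_force: [0.6, 0.4, -1.4]
width: 0.299
finger_force: 30.0
```

```bash
python3 st.py
python3 - <<'E'
from h import *
im,d,W=snap("side"); P=cloud("side",d,W); print(circ(P,460,142,32,40),circ(P,460,142,44,52))
cv2.imwrite("pics/g8.png",np.clip(cv2.resize(im[180:350,150:350],(600,510),interpolation=3)[:,:,::-1]*1.2,0,255).astype(np.uint8))
E
```

```text
23.22 [459.4 140.8  61.5] [-5.000e-04  7.076e-01  7.066e-01 -1.600e-03] 27.5 30.0 [ 0.6  0.4 -1.4]
(array([459.1, 141. ]), 71) (array([459.2, 141.1]), 70)
```

View pics/g8.png

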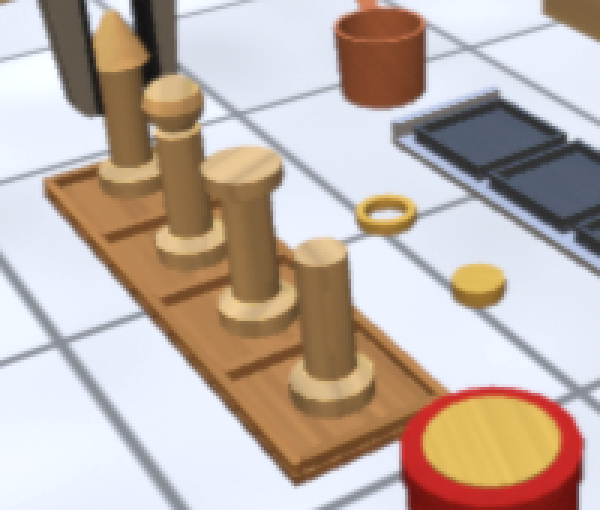

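Request:
send_rows(deltas=[[[0,0,5],0,15],[[0,0,9],0,15],[[0,0,11],0,15],[[0,0,11.5],0,15],[[0,0,11.5],0,15]])

```text
t: 23.68
eef_pos: [460.6, 142.2, 52.5]
eef_rot: [0.0, 0.707, 0.707, 0.001]
ft_force: [-2.2, 0.3, 4.8]
width: 0.306
finger_force: 30.0
```

Request:
send_rows(deltas=[[[0,0,0],0,15],[[0,0,0],0,40],[[0,0,0],0,70],[[0,0,0],0,70],[[0,0,0],0,70]])

```text
t: 24.1
eef_pos: [460.0, 142.0, 51.6]
eef_rot: [0.0, 0.707, 0.707, 0.0]
ft_force: [-0.8, 0.5, -0.3]
width: 0.568
finger_force: 0.0
```

Request:
send_rows(deltas=[[[0,0,-20],0,80],[[0,0,-45],0,91],[[0,0,-70],0,91],[[0,0,-100],0,91],[[0,0,-125],0,91]])

```text
t: 24.52
eef_pos: [460.1, 142.0, 178.2]
eef_rot: [0.0, 0.707, 0.707, 0.0]
ft_force: [0.9, -0.1, 0.9]
width: 0.934
finger_force: 0.0
```

Request:
send_rows(deltas=[[[0,30,0],0,91],[[0,60,0],0,91],[[0,90,0],0,91],[[0,110,0],0,91],[[0,110,0],0,91]])

```text
t: 24.93
eef_pos: [573.6, 141.2, 176.3]
eef_rot: [0.001, 0.708, 0.706, 0.001]
ft_force: [-0.2, -0.2, -0.0]
width: 0.988
finger_force: 0.0
```

```bash
python3 st.py
python3 - <<'E'
from h import *
im,d,W=snap("side"); P=cloud("side",d,W)
for y in (142,72,2,-67): print(circ(P,460,y,25,40),circ(P,460,y,50,66))
draw(im,"side",W,459.6,37,0,"fin.png")
f=cv2.imread("pics/fin.png"); cv2.imwrite("pics/finc.png",cv2.resize(f[180:350,150:350],(600,510),interpolation=3))
E
```

```text
24.93 [573.6 141.2 176.3] [0.0009 0.7079 0.7063 0.0008] 90.8 0.0 [-0.2 -0.2 -0. ]
(array([460.2, 142.2]), 122) (array([460.3, 142.2]), 131)
(array([460.2,  72.3]), 136) (array([460.2,  72.2]), 150)
(array([461. ,   2.6]), 160) (array([461.1,   2.4]), 175)
(array([460.7, -67.2]), 179) (array([460.8, -67.1]), 210)
```

View pics/finc.png

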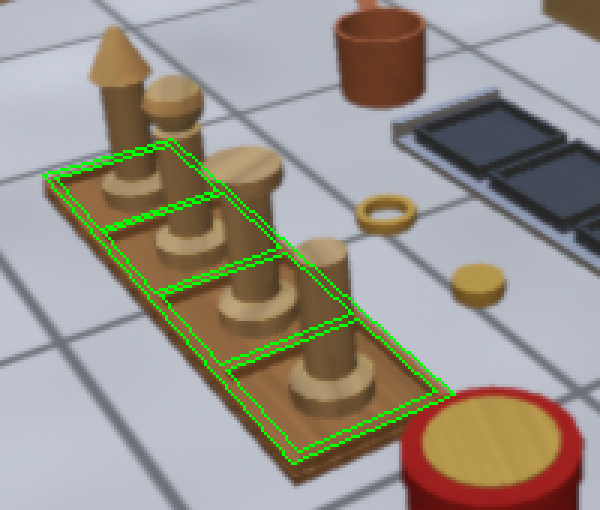

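The final view shows cone, ball, disc and plain from left to right, each standing upright in its own well. The shank axes are vertical to within 0.2 mm, and the arm is clear.

```bash
python3 -c "
from workcell import ctrl
print(ctrl.job_done())"
```

```text
the job is handed in; nothing more can be done
None
```

All four maple pegs stand upright in the wooden rail in mirror order (cone, ball, disc, plain from the robot's left). The job was handed in at about 25 s with no peg knocked over; no verdict came back.

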